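# Show which canister was left open, then push its lid home

## Task

I am checking the dry stores before they go back into the cupboard, and one of the three white canisters has not been shut: its wooden lid stands up. Show me which one by pointing at it from above: hold the fingertips a finger's width or two over the middle of that lid for two seconds without touching it; then push the lid down with the fingertips until it is fully home. Do not grip or lift anything, leave the canister standing where it is, and do not touch the other canisters or the things round them.

Things in the scene. Friction and masses are not known exactly. Their poses are not given: they have to be found in the camera images.
- canister_1: one of three identical white upright canisters, 81 mm across, with a wooden push lid; 178 mm tall when shut. Loose, 0.35 to 0.6 kg. Origin at the centre of its underside, z up. Any of the three may stand in any of the places, all in the front half of the worktop; wall cabinets hang over the rear part, their undersides 0.65 m above the worktop
- lid_top_1 (a point): centre of the flat top of the wooden lid of canister_1 (the lid is 81 mm across); it rises and sinks with the lid
- canister_1_lid (a joint): height (m) of the lid of canister_1 above fully home: 0 is shut; the lid that was left open stands about 0.018 to 0.032 up. It slides straight up and down, stays where it is left, and a push of 2 to 3 N moves it down to a hard stop at 0
- canister_2: one of three identical white upright canisters, 81 mm across, with a wooden push lid; 178 mm tall when shut. Loose, 0.35 to 0.6 kg. Origin at the centre of its underside, z up. Any of the three may stand in any of the places, all in the front half of the worktop; wall cabinets hang over the rear part, their undersides 0.65 m above the worktop
- lid_top_2 (a point): centre of the flat top of the wooden lid of canister_2 (the lid is 81 mm across); it rises and sinks with the lid
- canister_2_lid (a joint): height (m) of the lid of canister_2 above fully home: 0 is shut; the lid that was left open stands about 0.018 to 0.032 up. It slides straight up and down, stays where it is left, and a push of 2 to 3 N moves it down to a hard stop at 0
- canister_3: one of three identical white upright canisters, 81 mm across, with a wooden push lid; 178 mm tall when shut. Loose, 0.35 to 0.6 kg. Origin at the centre of its underside, z up. Any of the three may stand in any of the places, all in the front half of the worktop; wall cabinets hang over the rear part, their undersides 0.65 m above the worktop
- lid_top_3 (a point): centre of the flat top of the wooden lid of canister_3 (the lid is 81 mm across); it rises and sinks with the lid
- canister_3_lid (a joint): height (m) of the lid of canister_3 above fully home: 0 is shut; the lid that was left open stands about 0.018 to 0.032 up. It slides straight up and down, stays where it is left, and a push of 2 to 3 N moves it down to a hard stop at 0
- mug: dark green mug, 92 x 128 x 95 mm with its handle; origin at the centre of its underside
- timer: round red and white kitchen timer, 60 mm across, 48 mm tall; origin at the centre of its underside
- spice_jar: slim spice jar with a black cap, 41 mm across, 105 mm tall; origin at the centre of its underside
- teaspoon: metal teaspoon, 132 x 28 x 11 mm, lying along its own x; origin at the centre of its underside
There are look-alikes about, which are no part of the job. What is shaped like the canister_2 but turquoise is not meant.

How it is judged:
By the outcome, as a careful person would: the job done as asked, in the order asked, and still so for the second after the job is handed in, with the robot touching nothing.
It also fails if it takes over 32 s, if anything falls off the work surface, if the arm or the gripper's body presses on something with over 40 N, if the wrist force passes 120 N, or if a joint passes its speed limit or range.

## Robot

A 6-joint arm with a two-finger parallel gripper is mounted at the origin on a cart in front of the work surface, level with it; the furniture and walls round the work are solid. World frame = base frame: x ahead of the robot, y to its left, z up, the work surface at z = 0. Lengths are in mm, angles in degrees, forces in N, time in s.
With the tool pointing down it reaches from about 300 to 850 mm from the base axis. Payload 4.2 kg.
Tool frame: the origin (TCP) lies midway between the tips of the shut fingers; the grasp point (between the pads) lies 19 mm behind it; z points along the fingers, y is the direction in which the jaws open and shut (so a half turn about z gives the same grasp; the last joint's range is limited). The gripper opens to 91 mm and grips with 3 to 60 N. Pads are 32 mm wide; open, the fingers measure 118 mm over their backs; the gripper's body (76 mm by 178 mm) begins 60 mm behind the grasp point.
Start: joints at [72.708, 18.312, 89.639, -0, 72.044, -1.146], TCP at [159.901, 552.336, 213.976] pointing down, gripper open.
Joint ranges: [-177.97, 177.97], [-48.28, 115.42], [12.27, 149.76], [-77.06, 257.06], [2.81, 150.46], [-146.56, 146.56]. Speed limits (degrees/s): [147.25, 147.25, 180, 180, 180, 180].

## Interface

Orientations are given as [roll, pitch, yaw] about the fixed x, y, z axes, in that order (R = Rz(yaw) Ry(pitch) Rx(roll)).
In Python, from workcell import env gives the robot as it stands.
- The arm moves only by the shell command python3 -m jog 'ROWS' [FORCE]. ROWS is JSON, a list of rows, each an object of numbers: "dx", "dy", "dz": the shift along the world's x, y, z in m; "wx", "wy", "wz": the turn, a rotation vector about the world's x, y, z in rad; "grip": the gripper's target within -1 to 1 (shut at 1, half-way at 0, fully open at -1). In form: [{"dx": .., "dy": .., "dz": .., "wx": .., "wy": .., "wz": .., "grip": ..}, ...]. A call has 1 to 10 rows; each row shifts and turns the commanded pose from where the row before left it; what a row does not reach is not made up. A row lasts 1/10 s, in which the tool goes at most 50 mm and 8.59 degrees, less where a joint would pass 70% of its speed; a pose out of reach is approached as far as the arm can. A call with a gripper value outside its range is refused whole. The fingers move at their own pace and stop on an object; FORCE is the grip in N (left out, the last holds). Time passes only in rows, so rows that do not move let the fingers close. It gives the time, the measured TCP pose, the force and the opening at its end, in the units of the state.
- env.state(): the state, without advancing time (a new reading comes with each control period).
- env.grab_frame(name): name is "scene" or "top" or "wrist"; returns the picture (400x640x3 uint8, red, green, blue); there is no depth.
- env.get_calibration(name): a dict with "fx", "fy", "cx", "cy" (pixels), "k1" (the pictures are not rectified: a ray, as slopes to the right and down, at radius r is drawn at 1 + k1 r^2 times it, then the intrinsics apply), "R" (3x3) and "t" (3): a world point X has camera coordinates R X + t. Camera axes: x right, y down, z forward; pixel columns grow to the right and rows downward; lengths in mm; the calibration is good to about 2 mm. A picture is of the moment at which its call begins: read the wrist's pose just before it. get_calibration takes no time and is no camera call; for the wrist camera it gives the pose at the moment of the call.
- env.job_done(): hands the job in, once; it reports no verdict.
The state is a dict: "time_s": time; "qpos": joint angles; "qvel": joint speeds; "effort": joint torques, N m; "ee_pos": TCP position; "ee_rot": TCP orientation; "force": force on the tool from outside, world axes, zero at the start; "torque": the same for the moment, N m; "gripper_width": finger opening in mm.
Only numpy, scipy, OpenCV 4.12 (cv2) and the standard library are available. Lean on these libraries where they do the work, as an engineer would, in place of code of your own. Each camera call takes 0.05 s, during which the arm holds its last target. There are 200 camera calls.

## Working session

There is one attempt and no reset: what is moved stays moved. The work goes in short steps, Python scripts to look and compute and a shell command to move; the robot and the scene stay as the last step left them, time stands still between calls to the robot, and variables do not carry over. Pictures are saved under pics/ and viewed, about 8 in all and at most 12, crops included, and the job is handed in when it is done.

```bash
mkdir -p pics; python3 - <<'E'
from workcell import env
import cv2
for n in("scene","top"):
    cv2.imwrite(f"pics/{n}0.png",env.grab_frame(n)[:,:,::-1]); c=env.get_calibration(n); print(n,c)
s=env.state();print(s['time_s'],s['ee_pos'],s['ee_rot'],s['force'])
E
```

```text
scene {'fx': 420.15208550924234, 'fy': 420.15208550924234, 'cx': 321.18712134861846, 'cy': 201.37446850641584, 'k1': -0.0969145173003867, 'R': array([[ 9.99972920e-01,  4.83686191e-03, -5.54659677e-03],
       [ 5.59945110e-04, -8.01501593e-01, -5.97992376e-01],
       [-7.33801270e-03,  5.97973077e-01, -8.01482597e-01]]), 't': array([-539.22578889,  184.81469976, 1090.40590873])}
top {'fx': 489.00124358682916, 'fy': 489.00124358682916, 'cx': 318.4264555000602, 'cy': 195.7217237280348, 'k1': -0.022273889079947713, 'R': array([[-0.02572259, -0.99941952,  0.02233765],
       [-0.99606403,  0.02372745, -0.08540173],
       [ 0.08482214, -0.02444648, -0.99609617]]), 't': array([ 148.88886948,  577.19500471, 1152.76415955])}
0.1 [159.76568734 551.85700645 213.20987858] [-1.79905345e+02 -1.19595319e-03  1.63852369e+02] [ 0.86334124  0.23680783 -0.05210537]
```

View pics/scene0.png

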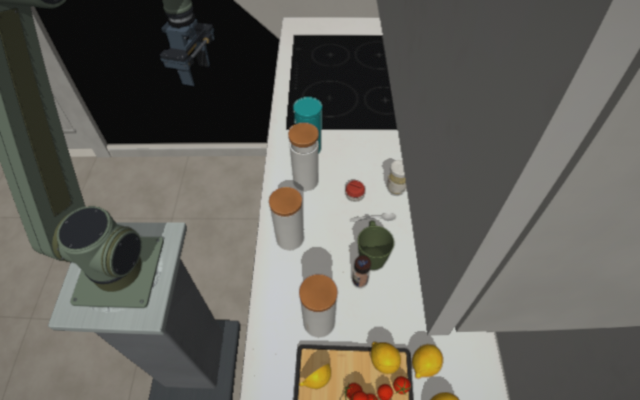

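View pics/top0.png

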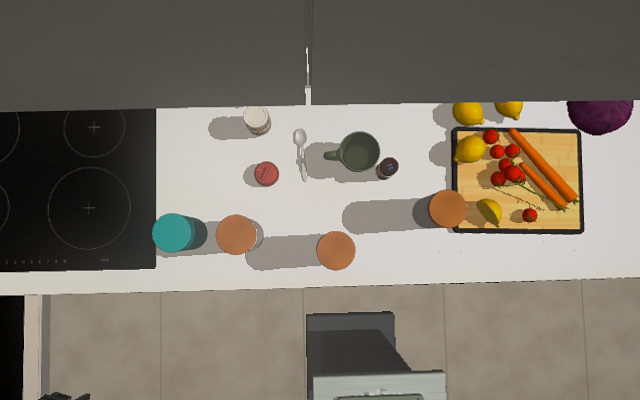

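The scene view shows white canisters with lids at about (303,135), (286,200) and (318,290), and the top view shows them at (236,235), (336,250) and (447,208). The turquoise look-alike is at (307,115) in scene and (174,232) in top. I'll triangulate the lids and enlarge them.

```bash
cat > h.py <<'E'
import numpy as np, cv2
from workcell import env
def ray(c,u,v):
    K=np.array([[c['fx'],0,c['cx']],[0,c['fy'],c['cy']],[0,0,1]])
    p=cv2.undistortPoints(np.array([[[u,v]]],float),K,np.array([c['k1'],0,0,0]))[0,0]
    R=np.array(c['R']);d=R.T@np.array([p[0],p[1],1]);return -R.T@np.array(c['t']),d/np.linalg.norm(d)
def onz(c,u,v,z):
    o,d=ray(c,u,v);return o+d*(z-o[2])/d[2]
def proj(c,X):
    R=np.array(c['R']);K=np.array([[c['fx'],0,c['cx']],[0,c['fy'],c['cy']],[0,0,1]])
    return cv2.projectPoints(np.array(X,float).reshape(-1,1,3),cv2.Rodrigues(R)[0],np.array(c['t']),K,np.array([c['k1'],0,0,0]))[0][:,0]
E
python3 - <<'E'
from h import *
S=cv2.imread('pics/scene0.png');T=cv2.imread('pics/top0.png');cs,ct=env.get_calibration('scene'),env.get_calibration('top')
def blobs(I,boxes):
    H=cv2.cvtColor(I,cv2.COLOR_BGR2HSV);m=cv2.inRange(H,(5,90,80),(16,220,255));out=[]
    for x0,y0,x1,y1 in boxes:
        k=np.zeros_like(m);k[y0:y1,x0:x1]=m[y0:y1,x0:x1]
        C=max(cv2.findContours(k,cv2.RETR_EXTERNAL,cv2.CHAIN_APPROX_NONE)[0],key=cv2.contourArea)
        out.append(C)
    return out
a=blobs(T,[(210,210,265,258),(310,225,360,275),(425,185,469,232)])
b=blobs(S,[(280,115,325,160),(265,180,310,225),(295,265,345,320)])
for A,B in zip(a,b):
    print('top',cv2.boundingRect(A),np.round(cv2.fitEllipse(A)[0],1),'scene',cv2.boundingRect(B))
    (u,v)=cv2.fitEllipse(A)[0]
    # lid top height: choose z by back (upper) edge in scene
    for z in (178,190,200,210):
        X=onz(ct,u,v,z);t=np.linspace(0,2*np.pi,90)
        P=proj(cs,np.c_[X[0]+40.5*np.cos(t),X[1]+40.5*np.sin(t),0*t+z])
        print(z,X.round(0),'pred scene x %.1f-%.1f ytop %.1f'%(P[:,0].min(),P[:,0].max(),P[:,1].min()))
cr=[cv2.resize(S[y:y+100,x:x+65],None,fx=4,fy=5.5,interpolation=cv2.INTER_CUBIC) if 0 else cv2.resize(S[y:y+100,x:x+65],None,fx=4,fy=4,interpolation=cv2.INTER_CUBIC) for x,y in((272,110),(255,170),(287,258))]
cv2.imwrite('pics/crop.png',np.hstack(cr))
E
```

```text
top (216, 215, 40, 40) [235.5 234.4] scene (289, 123, 29, 24)
178 [491. 312. 178.] pred scene x 288.6-318.7 ytop 127.5
190 [491. 310. 190.] pred scene x 288.3-318.6 ytop 124.7
200 [491. 308. 200.] pred scene x 287.9-318.5 ytop 122.4
210 [491. 307. 210.] pred scene x 287.6-318.4 ytop 120.0
top (317, 232, 38, 38) [335.6 250.3] scene (269, 187, 33, 29)
178 [453. 106. 178.] pred scene x 268.3-302.1 ytop 185.7
190 [454. 106. 190.] pred scene x 268.0-302.0 ytop 182.3
200 [454. 107. 200.] pred scene x 267.6-301.9 ytop 179.5
210 [454. 108. 210.] pred scene x 267.3-301.9 ytop 176.7
top (428, 189, 39, 39) [447.5 208.3] scene (300, 275, 37, 37)
178 [ 535. -132.  178.] pred scene x 298.6-337.8 ytop 272.9
190 [ 534. -128.  190.] pred scene x 298.1-337.6 ytop 268.8
200 [ 533. -125.  200.] pred scene x 297.6-337.4 ytop 265.3
210 [ 533. -122.  210.] pred scene x 297.1-337.3 ytop 261.8
```

View pics/crop.png

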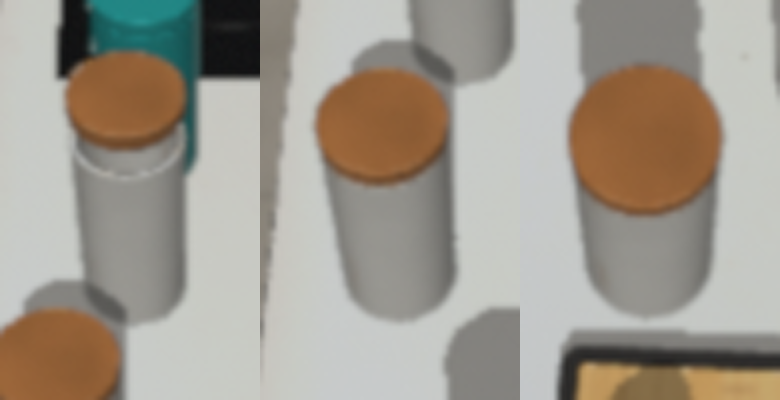

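The candidates are three white canisters in the scene view: (303,135), (286,200) and (318,290). The enlarged crop shows a white neck under the lid of the far-left one at (303,135), and the other two lids sit flush. The triangulated height agrees, about 200 mm against about 175 mm or less for the others. The turquoise one is not meant. The target is near x 491, y 308. I'll rise, shut the fingers, and go above it.

```bash
python3 -m jog '[{"dz":0.04,"grip":1},{"dz":0.04,"grip":1},{"dz":0.04,"grip":1},{"dx":0.03,"dy":-0.022,"grip":1},{"dx":0.034,"dy":-0.025,"grip":1},{"dx":0.034,"dy":-0.025,"grip":1},{"dx":0.034,"dy":-0.025,"grip":1},{"dx":0.034,"dy":-0.025,"grip":1},{"dx":0.034,"dy":-0.025,"grip":1},{"dx":0.034,"dy":-0.025,"grip":1}]' 10
```

```text
invalid input
```

```bash
python3 -m jog '[{"dx":0,"dy":0,"dz":0.04,"wx":0,"wy":0,"wz":0,"grip":1},{"dx":0,"dy":0,"dz":0.04,"wx":0,"wy":0,"wz":0,"grip":1},{"dx":0,"dy":0,"dz":0.04,"wx":0,"wy":0,"wz":0,"grip":1},{"dx":0.03,"dy":-0.022,"dz":0,"wx":0,"wy":0,"wz":0,"grip":1},{"dx":0.034,"dy":-0.025,"dz":0,"wx":0,"wy":0,"wz":0,"grip":1},{"dx":0.034,"dy":-0.025,"dz":0,"wx":0,"wy":0,"wz":0,"grip":1},{"dx":0.034,"dy":-0.025,"dz":0,"wx":0,"wy":0,"wz":0,"grip":1},{"dx":0.034,"dy":-0.025,"dz":0,"wx":0,"wy":0,"wz":0,"grip":1}]' 10
```

```text
time_s: 0.9
ee_pos: [326.9, 429.0, 333.6]
ee_rot: [-180.0, -0.0, 163.9]
force: [0.2, 0.4, 0.9]
gripper_width: 30.6
```

```bash
python3 -m jog '[{"dx":0.033,"dy":-0.024,"dz":0,"wx":0,"wy":0,"wz":0,"grip":1},{"dx":0.033,"dy":-0.024,"dz":0,"wx":0,"wy":0,"wz":0,"grip":1},{"dx":0.033,"dy":-0.024,"dz":0,"wx":0,"wy":0,"wz":0,"grip":1},{"dx":0.033,"dy":-0.024,"dz":0,"wx":0,"wy":0,"wz":0,"grip":1},{"dx":0.033,"dy":-0.024,"dz":0,"wx":0,"wy":0,"wz":0,"grip":1},{"dx":0,"dy":0,"dz":0,"wx":0,"wy":0,"wz":0,"grip":1},{"dx":0,"dy":0,"dz":0,"wx":0,"wy":0,"wz":0,"grip":1}]'
python3 - <<'E'
from h import *
s=env.state();c=env.get_calibration('wrist');I=env.grab_frame('wrist')[:,:,::-1].copy();cv2.imwrite('pics/w1.png',I)
print(s['ee_pos'],s['force'],s['gripper_width'],proj(c,[s['ee_pos'],[491,308,200]]),-np.array(c['R']).T@c['t'])
E
```

```text
time_s: 1.6
ee_pos: [491.0, 309.9, 333.2]
ee_rot: [-180.0, -0.1, 163.8]
force: [-0.9, 0.0, -0.7]
gripper_width: 0.4
[491.02976083 309.85792015 333.21871254] [-0.9007474   0.03064515 -0.69432159] 0.4337566209307595 [[318.18722499 249.64885893]
 [317.67595057 195.94765016]] [417.33114508 333.22420265 504.91252442]
```

View pics/w1.png

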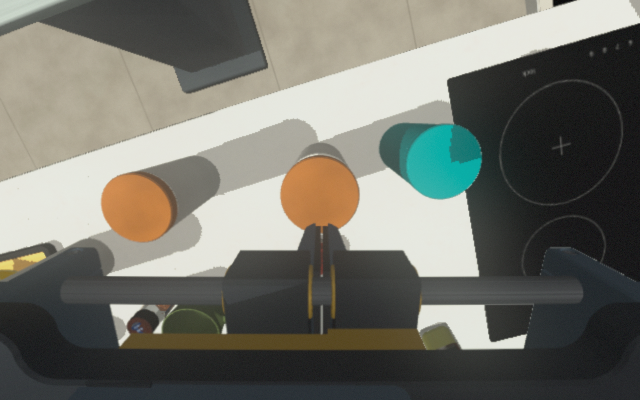

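The wrist view shows the target lid at (320,193), the turquoise canister to its right at (443,161), and the shut-lid neighbour at (139,206). Next I'll refine the lid's position and height by intersecting rays from the top, wrist and scene views.

```bash
python3 - <<'E'
from h import *
c=env.get_calibration('wrist');ct=env.get_calibration('top')
def lid(f,b):
    I=cv2.imread(f);H=cv2.cvtColor(I,cv2.COLOR_BGR2HSV);m=cv2.inRange(H,(5,90,80),(16,220,255));k=np.zeros_like(m);x0,y0,x1,y1=b;k[y0:y1,x0:x1]=m[y0:y1,x0:x1]
    C=max(cv2.findContours(k,cv2.RETR_EXTERNAL,cv2.CHAIN_APPROX_NONE)[0],key=cv2.contourArea);h=cv2.convexHull(C)
    print(f,cv2.boundingRect(h),cv2.fitEllipse(h));return cv2.fitEllipse(h)
w=lid('pics/w1.png',(270,145,370,240));t=lid('pics/top0.png',(210,210,265,258))
rs=[ray(c,*w[0]),ray(ct,*t[0])]
A=sum(np.eye(3)-np.outer(d,d) for o,d in rs);b=sum((np.eye(3)-np.outer(d,d))@o for o,d in rs)
print(np.linalg.solve(A,b))
for z in(195,200,205,210):print(z,onz(c,*w[0],z).round(1),onz(ct,*t[0],z).round(1))
# height from apparent width in wrist view
o,_=ray(c,*w[0])
for z in(195,200,205,210):
    X=onz(c,*w[0],z);a=np.linspace(0,6.28,90);P=proj(c,np.c_[X[0]+40.5*np.cos(a),X[1]+40.5*np.sin(a),0*a+z]);print(z,np.ptp(P[:,0]).round(1),P[:,1].min().round(1))
E
```

```text
pics/w1.png (281, 156, 78, 77) ((319.249755859375, 194.07586669921875), (76.55347442626953, 78.10696411132812), 94.11404418945312)
pics/top0.png (216, 215, 40, 40) ((235.5489044189453, 234.39889526367188), (38.978755950927734, 39.706031799316406), 61.45295715332031)
[491.34217874 309.93146064 190.06697322]
195 [490.2 310.4 195. ] [491.2 309.2 195. ]
200 [489.  310.7 200. ] [491.2 308.4 200. ]
205 [487.9 311.1 205. ] [491.1 307.7 205. ]
210 [486.7 311.5 210. ] [491.1 307.  210. ]
195 78.2 154.8
200 79.4 154.2
205 80.8 153.5
210 82.1 152.8
```

```bash
python3 -m jog '[{"dx":0,"dy":0,"dz":-0.03,"wx":0,"wy":0,"wz":0,"grip":1},{"dx":0,"dy":0,"dz":-0.03,"wx":0,"wy":0,"wz":0,"grip":1},{"dx":0,"dy":0,"dz":-0.02,"wx":0,"wy":0,"wz":0,"grip":1},{"dx":0,"dy":0,"dz":-0.015,"wx":0,"wy":0,"wz":0,"grip":1},{"dx":0,"dy":0,"dz":-0.008,"wx":0,"wy":0,"wz":0,"grip":1},{"dx":0,"dy":0,"dz":-0.005,"wx":0,"wy":0,"wz":0,"grip":1},{"dx":0,"dy":0,"dz":0,"wx":0,"wy":0,"wz":0,"grip":1},{"dx":0,"dy":0,"dz":0,"wx":0,"wy":0,"wz":0,"grip":1}]'
python3 - <<'E'
from h import *
s=env.state();c=env.get_calibration('wrist');I=env.grab_frame('wrist')[:,:,::-1].copy();S=env.grab_frame('scene')[:,:,::-1]
print(s['ee_pos'],s['force'],proj(c,[s['ee_pos']]),proj(env.get_calibration('scene'),[s['ee_pos']]))
a=cv2.resize(S[80:200,250:370],(480,480),interpolation=cv2.INTER_CUBIC)
b=cv2.resize(I[90:290,240:400],(384,480))[:, :310]
cv2.imwrite('pics/p2.png',np.hstack([a,b]))
E
```

```text
time_s: 2.45
ee_pos: [491.1, 310.8, 226.9]
ee_rot: [179.9, 0.1, 163.9]
force: [-0.1, -1.0, 0.3]
gripper_width: 0.5
[491.07765802 310.80578338 226.86154114] [-0.08711278 -0.99635657  0.33133962] [[318.17750472 249.72418216]] [[302.79467625 124.72722777]]
```

View pics/p2.png

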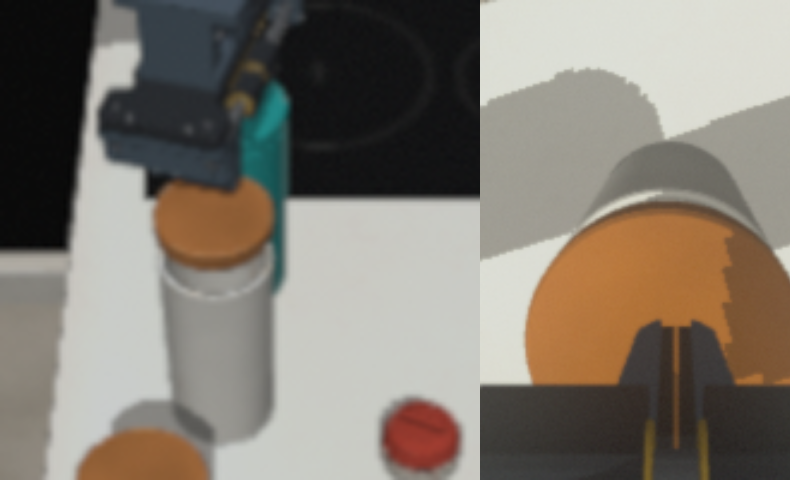

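The fingertips are above the lid. The wrist crop shows the lid's upper arc clearly, so I'll cast that arc onto planes. The plane where the radius comes out at 40.5 mm gives the height and centre.

```bash
python3 - <<'E'
from h import *
from scipy.optimize import least_squares
s=env.state();c=env.get_calibration('wrist');I=env.grab_frame('wrist')[:,:,::-1].copy()
H=cv2.cvtColor(I,cv2.COLOR_BGR2HSV);m=cv2.inRange(H,(5,90,40),(18,235,255));m[:, :240]=0;m[:,410:]=0
C=max(cv2.findContours(m,cv2.RETR_EXTERNAL,cv2.CHAIN_APPROX_NONE)[0],key=cv2.contourArea)[:,0].astype(float)
print(C.min(0),C.max(0))
P=C[(C[:,1]<243)]; P=cv2.convexHull(P.astype(np.float32))[:,0]; P=P[P[:,1]<240]
P=P+0.5*(P-[318,245])/np.linalg.norm(P-[318,245],axis=1)[:,None]  # pixel-centre to edge
for z in(190,195,200,205,210):
    X=np.array([onz(c,u,v,z) for u,v in P])
    r=least_squares(lambda p:np.hypot(X[:,0]-p[0],X[:,1]-p[1])-p[2],[491,309,40],loss='soft_l1')
    print(z,r.x.round(1),np.abs(r.fun).mean().round(2))
print(s['time_s'],s['ee_pos'],s['force'])
E
```

```text
[259. 174.] [375. 276.]
190 [493.2 308.9  42. ] 0.3
195 [491.4 309.5  41. ] 0.29
200 [489.6 310.1  40. ] 0.29
205 [487.7 310.7  39. ] 0.28
210 [485.9 311.3  38. ] 0.27
2.55 [491.23119733 310.65979026 226.88514362] [-0.37676312 -0.39339366 -0.54939989]
```

The lid top is at about z 198, centred at (490.5, 309.8), so the tips are within 1 mm of the middle. I'll lower 5 mm for a gap of about 24 mm, then hold over 2 s.

```bash
Z='x'; python3 -m jog '[{"dx":0,"dy":-0.001,"dz":-0.005,"wx":0,"wy":0,"wz":0,"grip":1},{"dx":0,"dy":0,"dz":0,"wx":0,"wy":0,"wz":0,"grip":1},{"dx":0,"dy":0,"dz":0,"wx":0,"wy":0,"wz":0,"grip":1},{"dx":0,"dy":0,"dz":0,"wx":0,"wy":0,"wz":0,"grip":1},{"dx":0,"dy":0,"dz":0,"wx":0,"wy":0,"wz":0,"grip":1},{"dx":0,"dy":0,"dz":0,"wx":0,"wy":0,"wz":0,"grip":1},{"dx":0,"dy":0,"dz":0,"wx":0,"wy":0,"wz":0,"grip":1},{"dx":0,"dy":0,"dz":0,"wx":0,"wy":0,"wz":0,"grip":1},{"dx":0,"dy":0,"dz":0,"wx":0,"wy":0,"wz":0,"grip":1},{"dx":0,"dy":0,"dz":0,"wx":0,"wy":0,"wz":0,"grip":1}]'
python3 -m jog '[{"dx":0,"dy":0,"dz":0,"wx":0,"wy":0,"wz":0,"grip":1},{"dx":0,"dy":0,"dz":0,"wx":0,"wy":0,"wz":0,"grip":1},{"dx":0,"dy":0,"dz":0,"wx":0,"wy":0,"wz":0,"grip":1},{"dx":0,"dy":0,"dz":0,"wx":0,"wy":0,"wz":0,"grip":1},{"dx":0,"dy":0,"dz":0,"wx":0,"wy":0,"wz":0,"grip":1},{"dx":0,"dy":0,"dz":0,"wx":0,"wy":0,"wz":0,"grip":1},{"dx":0,"dy":0,"dz":0,"wx":0,"wy":0,"wz":0,"grip":1},{"dx":0,"dy":0,"dz":0,"wx":0,"wy":0,"wz":0,"grip":1},{"dx":0,"dy":0,"dz":0,"wx":0,"wy":0,"wz":0,"grip":1},{"dx":0,"dy":0,"dz":0,"wx":0,"wy":0,"wz":0,"grip":1}]'
python3 -m jog '[{"dx":0,"dy":0,"dz":0,"wx":0,"wy":0,"wz":0,"grip":1},{"dx":0,"dy":0,"dz":0,"wx":0,"wy":0,"wz":0,"grip":1},{"dx":0,"dy":0,"dz":0,"wx":0,"wy":0,"wz":0,"grip":1},{"dx":0,"dy":0,"dz":0,"wx":0,"wy":0,"wz":0,"grip":1},{"dx":0,"dy":0,"dz":0,"wx":0,"wy":0,"wz":0,"grip":1},{"dx":0,"dy":0,"dz":0,"wx":0,"wy":0,"wz":0,"grip":1}]'
```

```text
time_s: 3.6
ee_pos: [490.9, 309.3, 221.0]
ee_rot: [180.0, 0.0, 163.9]
force: [-0.8, -0.5, -0.5]
gripper_width: 0.4
time_s: 4.6
ee_pos: [490.9, 309.3, 221.0]
ee_rot: [180.0, 0.0, 163.9]
force: [0.6, 0.3, -0.4]
gripper_width: 0.6
time_s: 5.2
ee_pos: [490.9, 309.3, 220.9]
ee_rot: [180.0, -0.0, 163.9]
force: [-0.2, 0.3, 0.7]
gripper_width: 0.2
```

```bash
python3 -m jog '[{"dx":0,"dy":0,"dz":-0.005,"wx":0,"wy":0,"wz":0,"grip":1},{"dx":0,"dy":0,"dz":-0.005,"wx":0,"wy":0,"wz":0,"grip":1},{"dx":0,"dy":0,"dz":-0.004,"wx":0,"wy":0,"wz":0,"grip":1},{"dx":0,"dy":0,"dz":-0.004,"wx":0,"wy":0,"wz":0,"grip":1},{"dx":0,"dy":0,"dz":-0.003,"wx":0,"wy":0,"wz":0,"grip":1},{"dx":0,"dy":0,"dz":-0.003,"wx":0,"wy":0,"wz":0,"grip":1},{"dx":0,"dy":0,"dz":-0.003,"wx":0,"wy":0,"wz":0,"grip":1},{"dx":0,"dy":0,"dz":-0.003,"wx":0,"wy":0,"wz":0,"grip":1}]'
python3 -m jog '[{"dx":0,"dy":0,"dz":-0.003,"wx":0,"wy":0,"wz":0,"grip":1},{"dx":0,"dy":0,"dz":-0.003,"wx":0,"wy":0,"wz":0,"grip":1},{"dx":0,"dy":0,"dz":-0.002,"wx":0,"wy":0,"wz":0,"grip":1}]'
python3 -m jog '[{"dx":0,"dy":0,"dz":-0.002,"wx":0,"wy":0,"wz":0,"grip":1}]'
```

```text
time_s: 6.0
ee_pos: [490.8, 309.3, 190.8]
ee_rot: [-180.0, -0.0, 163.9]
force: [-0.8, -0.3, 1.5]
gripper_width: 0.4
time_s: 6.3
ee_pos: [490.8, 309.3, 182.7]
ee_rot: [-180.0, -0.0, 163.9]
force: [-0.1, -0.9, 0.3]
gripper_width: 0.6
time_s: 6.4
ee_pos: [490.9, 309.3, 180.8]
ee_rot: [180.0, -0.0, 163.9]
force: [-0.6, 0.5, 0.7]
gripper_width: 0.7
```

```bash
for i in 1; do python3 -m jog '[{"dx":0,"dy":0,"dz":-0.001,"wx":0,"wy":0,"wz":0,"grip":1},{"dx":0,"dy":0,"dz":-0.001,"wx":0,"wy":0,"wz":0,"grip":1}]'; done
python3 -m jog '[{"dx":0,"dy":0,"dz":-0.001,"wx":0,"wy":0,"wz":0,"grip":1}]'
python3 - <<'E'
from h import *
S=env.grab_frame('scene')[:,:,::-1];I=env.grab_frame('wrist')[:,:,::-1]
cv2.imwrite('pics/p3.png',np.hstack([cv2.resize(S[80:200,250:370],(480,480),interpolation=cv2.INTER_CUBIC),cv2.resize(I[90:290,240:400],(384,480))[:, :310]]))
s=env.state();print(s['force'],s['ee_pos'])
E
```

```text
time_s: 6.6
ee_pos: [490.9, 309.3, 178.9]
ee_rot: [180.0, 0.0, 163.9]
force: [-0.3, 0.1, 1.1]
gripper_width: 0.4
time_s: 6.7
ee_pos: [491.0, 309.4, 178.3]
ee_rot: [180.0, 0.0, 163.9]
force: [-1.5, -0.6, 6.6]
gripper_width: 0.5
[-0.3671206  -0.87893294  3.07618665] [491.13877399 309.48467586 178.2848389 ]
```

View pics/p3.png

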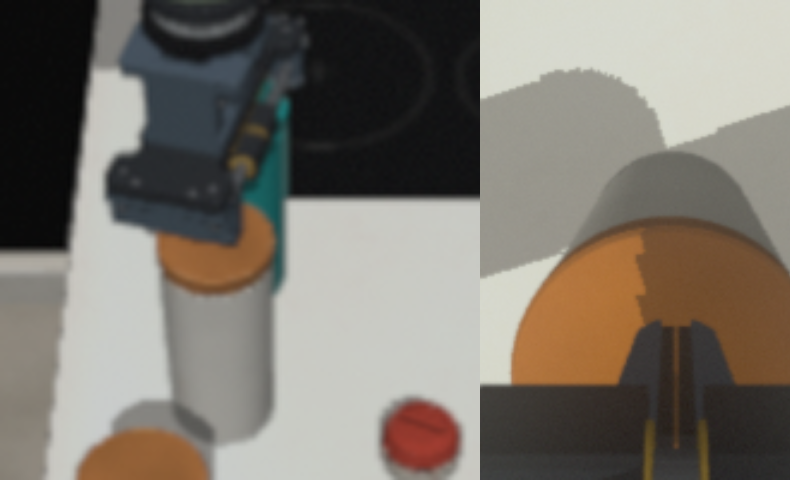

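The white neck is gone, and the force jumped to 6.6 N at z 178.3, which suggests the hard stop. I'll press 2 mm more to be sure, then retreat.

```bash
python3 -m jog '[{"dx":0,"dy":0,"dz":-0.001,"wx":0,"wy":0,"wz":0,"grip":1},{"dx":0,"dy":0,"dz":0,"wx":0,"wy":0,"wz":0,"grip":1}]'
python3 -m jog '[{"dx":0,"dy":0,"dz":-0.001,"wx":0,"wy":0,"wz":0,"grip":1},{"dx":0,"dy":0,"dz":0,"wx":0,"wy":0,"wz":0,"grip":1}]'
```

```text
time_s: 7.0
ee_pos: [491.2, 309.6, 178.2]
ee_rot: [179.9, 0.1, 163.9]
force: [-1.8, -0.7, 7.6]
gripper_width: 0.4
time_s: 7.2
ee_pos: [491.4, 309.7, 178.2]
ee_rot: [179.9, 0.1, 163.9]
force: [-1.7, -0.8, 11.0]
gripper_width: 0.2
```

The height stays at 178.2 mm while the force rises to 11 N, so the lid is on its hard stop. Now I'll retreat straight up.

```bash
python3 -m jog '[{"dx":0,"dy":0,"dz":0.004,"wx":0,"wy":0,"wz":0,"grip":1},{"dx":0,"dy":0,"dz":0.01,"wx":0,"wy":0,"wz":0,"grip":1},{"dx":0,"dy":0,"dz":0.03,"wx":0,"wy":0,"wz":0,"grip":1},{"dx":0,"dy":0,"dz":0.04,"wx":0,"wy":0,"wz":0,"grip":1},{"dx":0,"dy":0,"dz":0.04,"wx":0,"wy":0,"wz":0,"grip":1},{"dx":-0.03,"dy":0.02,"dz":0.03,"wx":0,"wy":0,"wz":0,"grip":1},{"dx":-0.03,"dy":0.02,"dz":0,"wx":0,"wy":0,"wz":0,"grip":1},{"dx":0,"dy":0,"dz":0,"wx":0,"wy":0,"wz":0,"grip":1},{"dx":0,"dy":0,"dz":0,"wx":0,"wy":0,"wz":0,"grip":1}]'
python3 - <<'E'
from h import *
S=env.grab_frame('scene')[:,:,::-1];I=env.grab_frame('wrist')[:,:,::-1]
cv2.imwrite('pics/p4.png',np.hstack([cv2.resize(S[60:220,250:370],(420,560),interpolation=cv2.INTER_CUBIC),cv2.resize(I[60:300,240:400],(373,560))]))
s=env.state();print(s['force'],s['ee_pos'])
E
```

```text
time_s: 8.1
ee_pos: [430.6, 349.5, 330.1]
ee_rot: [-180.0, 0.0, 163.9]
force: [0.8, -0.0, 0.4]
gripper_width: 0.4
[ 0.65548678 -0.63175706 -0.92972099] [431.3672553  348.90534275 329.44582887]
```

View pics/p4.png

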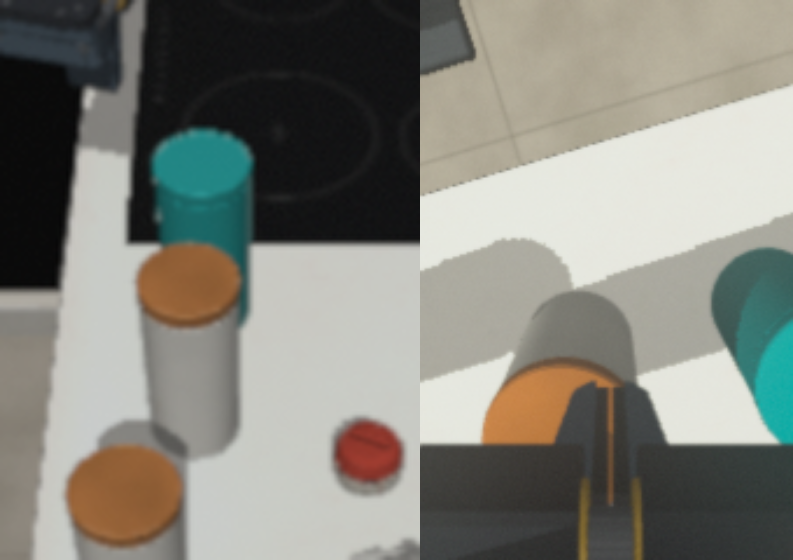

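The picture shows the lid flush on its canister at scene (304,141), the canister still standing in place, and the robot clear of everything.

```bash
python3 -c "
from workcell import env
print(env.job_done())"
```

```text
the job is handed in; nothing more can be done
None
```

The open canister was the left-most white one, standing next to the turquoise look-alike at about x 491, y 309 mm. I pointed at it, pushed its lid fully home, and handed the job in at about 8 s.

- **Pointing:** I held the shut fingertips about 23 mm over the middle of the lid for roughly 2.5 s, off centre by no more than about 1 mm. The force reading showed no contact.
- **Pushing:** I pushed straight down until the tips stopped at 178.2 mm while the force rose to 11 N, which is the hard stop. The 2 to 3 N sliding resistance was barely visible in the force readings on the way down, which sat near noise.
- **Last checks:** The final picture shows the lid flush, the canister standing where it was, and the robot clear with force near zero. I judged that by eye and did not re-measure the canister's position.
- **Where views disagreed:** The first height estimates for the raised lid ranged from 190 to 204 mm. A closer wrist view gave about 198 mm, which I used.

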